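Feel out the thumb notch and release the spool keeper

ROBOT

A 6-joint arm with a two-finger parallel gripper is mounted at the origin on the work surface. World frame = base frame: x ahead of the robot, y to its left, z up, the work surface at z = 0. Lengths are in m, angles in rad, forces in N, time in s.
With the tool pointing down it reaches from about 0.35 to 0.975 m from the base axis. Payload 17.4 kg.
Tool frame: the origin (TCP) lies at the very end of the fingers, on their centre line; the grasp point (between the pads) lies 19 mm behind it; x points along the fingers, y is the direction in which the jaws open and shut, and the axes are right-handed (so a half turn about x gives the same grasp; the last joint's range is limited). The gripper opens to 85 mm and grips with 20 to 120 N. Pads are 22 mm wide; open, the fingers measure 114 mm over their backs; the gripper's body (76 mm by 85 mm) begins 54 mm behind the grasp point. The pads swing forward as they close: fully open they stand 13 mm farther back than shut.
Start: joints at [-1.34, 0.116, 1.442, -0, 1.584, -0.038], TCP at [0.179, -0.651, 0.231] pointing down, gripper open.
Joint ranges: [-2.83, 2.83], [-0.83, 2.19], [0.07, 2.5], [-1.14, 4.28], [0.01, 3], [-2.97, 2.97]. Speed limits (rad/s): [1.89, 1.89, 2.22, 3.14, 3.14, 3.14].

INTERFACE

Orientations are given as a rotation vector (axis times angle).
In Python, from workcell import get_state, eyes, ticket gives the robot as it stands.
- The arm moves only by the tool step_arm, never from a script. Its argument "moves" is one flat list of numbers, 7 for each row, row after row: the turn, a rotation vector about the world's x, y, z in degrees, then the shift along the world's x, y, z in m, then the finger opening in m, from 0 to 0.0854. In form: [ax, ay, az, x, y, z, jaw, ax, ay, az, x, y, z, jaw, ...]. A call has 1 to 10 rows; each row shifts and turns the commanded pose from where the row before left it; what a row does not reach is not made up. A row lasts 1/12 s, in which the tool goes at most 41.7 mm and 7.16 degrees, less where a joint would pass 70% of its speed; a pose out of reach is approached as far as the arm can. A call is refused whole if a number of a shift passes 0.0417 or a number of a turn 7.16, either way. A call with a gripper value outside its range is refused whole. The fingers move at their own pace and stop on an object; the grip force is fixed at half the most. Time passes only in rows, so rows that do not move let the fingers close. It gives the time, the measured TCP pose, the force and the opening at its end, in the units of the state.
- get_state(): the state, without advancing time (a new reading comes with each control period).
- eyes.read_camera(name): name is "scene" or "top" or "wrist"; returns the picture (400x640x3 uint8, blue, green, red); there is no depth.
- eyes.camera_model(name): a dict with "fx", "fy", "cx", "cy" (pixels), "R" (3x3) and "t" (3): a world point X has camera coordinates R X + t. Camera axes: x right, y down, z forward; pixel columns grow to the right and rows downward; lengths in m; the calibration is good to about 2 mm. A picture is of the moment at which its call begins: read the wrist's pose just before it. camera_model takes no time and is no camera call; for the wrist camera it gives the pose at the moment of the call.
- ticket.job_done(): hands the job in, once; it reports no verdict.
The state is a dict: "time_s": time; "joints": joint angles; "qd": joint speeds; "effort": joint torques, N m; "tcp_pos": TCP position; "eef_rot": TCP orientation; "force": force on the tool from outside, world axes, zero at the start; "torque": the same for the moment, N m; "finger_gap": finger opening in m.
Only numpy, scipy, OpenCV 4.12 (cv2) and the standard library are available. Lean on these libraries where they do the work, as an engineer would, in place of code of your own. Each camera call takes 0.05 s, during which the arm holds its last target.

TASK

Unlock the valve spool stand: put a fingertip on the stand's front rail at one of its ends and run it along the rail's top edge, without lifting it off, until you find the thumb notch, then press the catch inside the notch down until the keeper strip springs open, and take your hand away. Leave the spools standing in their slots and disturb nothing else on the shelf.

Things in the scene. Friction and masses are not known exactly. Their poses are not given: they have to be found in the camera images.
- stand: slotted steel stand bolted to the shelf; origin under the centre of its base plate, on the shelf top, z up. y runs along its length, +x to its back; its front (-x side, nearer the robot) carries the rail. Base plate 170 (x -95 to +75) x 450 x 8 mm. Spools stand at x = +5, their tops highest, 122 mm up; the keeper strip (x -46 to -5, 12 mm below the rail's top) lies between rail and spools
- rail_mid (a point): middle of the front rail's top edge, 85 mm above the shelf; axes as the stand's. Rail: steel, flat level top 36 mm wide (x -18 to +18) and 400 mm long (y -200 to +200). Its outer 80 mm at each end are plain; between are four 60 mm pieces centred at y = -90, -30, 30, 90. Three are plain and flush; one, a different one each time, has the thumb notch, told only by eye or touch
- rail_left (a point): the +y end of the rail: point on the top edge, mid-width. The thumb notch is a gap 42 mm long (along the rail) at the middle of its 60 mm piece, cut 30 mm deep from the front face, open to front and top, with a 6 mm wall at its back as high as the rail
- rail_right (a point): the -y end of the rail: point on the top edge, mid-width. Inside the notch lies the catch: a flat ribbed steel thumb pad, 39 mm along the rail x 28 mm, its top 12 mm below the rail's top edge, pressed straight down
- catch (a joint): how far the thumb pad is pressed down, m: 0 up, 0.009 at the bottom. Sprung: about 4 N to start it and about 7 N at 0.005 to 0.006, where it lets go of the keeper; it comes up again by itself when let go
- keeper (a joint): how far the keeper strip has slid towards +y of the stand, m: 0 locked (its four tongues in the spools' grooves, held by the catch), 0.030 open. Once the catch is pressed its own spring slides it right across in about 0.3 s, and it stays open
- spool0: ground steel valve spool, 110 mm tall, 28 mm across its lands, 0.36 kg, standing loose in a slot of the stand on a seat 12 mm above the shelf, axes 60 mm apart; origin at the centre of its foot, z up. Not to be handled
- spool1: ground steel valve spool, 110 mm tall, 28 mm across its lands, 0.36 kg, standing loose in a slot of the stand on a seat 12 mm above the shelf, axes 60 mm apart; origin at the centre of its foot, z up. Not to be handled
- spool2: ground steel valve spool, 110 mm tall, 28 mm across its lands, 0.36 kg, standing loose in a slot of the stand on a seat 12 mm above the shelf, axes 60 mm apart; origin at the centre of its foot, z up. Not to be handled
- spool3: ground steel valve spool, 110 mm tall, 28 mm across its lands, 0.36 kg, standing loose in a slot of the stand on a seat 12 mm above the shelf, axes 60 mm apart; origin at the centre of its foot, z up. Not to be handled
- cover: cast aluminium manifold cover lying flat, 150 x 105 x 38 mm, origin under its centre; bystander
- fitting: brass needle gauge fitting standing up in front of the stand, 58 mm tall, 28 mm across, with a side port; origin under its centre; bystander
- bumper: grey rubber bumper block in front of the stand, 40 x 60 x 35 mm, origin under its centre; bystander
- bush: bronze bush (ring) behind the stand, 44 mm across, 30 mm tall, origin under its centre; bystander
- wrench: open-ended spanner lying left of the stand, 190 mm long; bystander
- oil: white plastic oil bottle, 60 mm across, 140 mm tall, left of the stand, origin under its centre; bystander
- tray: grey plastic tray of cap screws, 110 x 80 x 35 mm, right of the stand, origin under its centre; bystander

How it is judged:
By the outcome, as a careful person would: the job done as asked, in the order asked, and still so for the second after the job is handed in, with the robot touching nothing.
It also fails if it takes over 64 s, if anything falls off the work surface, if the arm or the gripper's body presses on something with over 40 N, if the wrist force passes 120 N, or if a joint passes its speed limit or range.

## Working session

There is one attempt and no reset: what is moved stays moved. The work goes in short steps, Python scripts to look and compute and a tool call to move; the robot and the scene stay as the last step left them, time stands still between calls to the robot, and variables do not carry over. Pictures are saved under pics/ and viewed, and the job is handed in when it is done.

Besides the shell and the picture viewer there is one more tool, called after "Call:" by a JSON object that holds its "name" and its "arguments", one argument or row to a line. step_arm: Moves the arm, as the interface text tells. Its arguments: {"type":"object","properties":{"moves":{"type":"array","items":{"type":"number"}}},"required":["moves"]}

```bash
mkdir -p pics; cat > h.py <<'E'
import numpy as np, cv2
from workcell import get_state, eyes, ticket
np.set_printoptions(precision=4,suppress=True)
def ray(m,u,v):
    R=np.array(m["R"]);t=np.array(m["t"])
    d=R.T@np.array([(u-m["cx"])/m["fx"],(v-m["cy"])/m["fy"],1]);return -R.T@t,d
def onz(m,u,v,z):
    c,d=ray(m,u,v);return c+d*(z-c[2])/d[2]
def proj(m,X):
    p=np.array(m["R"])@np.array(X)+np.array(m["t"]);return np.array([m["fx"]*p[0]/p[2]+m["cx"],m["fy"]*p[1]/p[2]+m["cy"]])
E
python3 - <<'E'
from h import *
s=get_state();print(s)
for n in("scene","top","wrist"):
    m=eyes.camera_model(n);print(n,m);cv2.imwrite(f"pics/{n}0.png",eyes.read_camera(n))
E
```

```text
{'time_s': 0.0, 'joints': array([-1.3398,  0.1165,  1.4422,  0.    ,  1.584 , -0.0378]), 'qd': array([ 0.002 , -0.0007,  0.0007, -0.    ,  0.    ,  0.0009]), 'effort': array([ -0.0054, -73.2014, -63.2494,  -0.0002,   0.0065,   0.0001]), 'tcp_pos': array([ 0.1792, -0.6506,  0.2306]), 'eef_rot': array([ 2.0781,  0.2822, -2.0784]), 'force': array([ 0.5841, -0.3623,  0.0371]), 'torque': array([ 0.0409, -0.0076,  0.057 ]), 'finger_gap': 0.08537863219452574}
scene {'fx': 371.4272564011333, 'fy': 371.4272564011333, 'cx': 316.83595033667217, 'cy': 197.3899190706185, 'R': array([[ 0.8391,  0.5439,  0.0102],
       [ 0.3825, -0.5766, -0.7219],
       [-0.3868,  0.6097, -0.6919]]), 't': array([-0.4972, -0.1583,  1.3051])}
top {'fx': 428.43416038330815, 'fy': 428.43416038330815, 'cx': 317.8613460602937, 'cy': 200.44149078181513, 'R': array([[ 0.0258, -0.9996,  0.0107],
       [-0.9878, -0.0272, -0.1536],
       [ 0.1538, -0.0066, -0.9881]]), 't': array([-0.0215,  0.5752,  1.4127])}
wrist {'fx': 334.2092805507361, 'fy': 334.2092805507361, 'cx': 321.853355839333, 'cy': 198.05454419355252, 'R': array([[ 0.2656, -0.9641, -0.0015],
       [-0.9164, -0.2529,  0.3102],
       [-0.2994, -0.081 , -0.9507]]), 't': array([-0.6732, -0.0413,  0.3795])}
```

View pics/scene0.png

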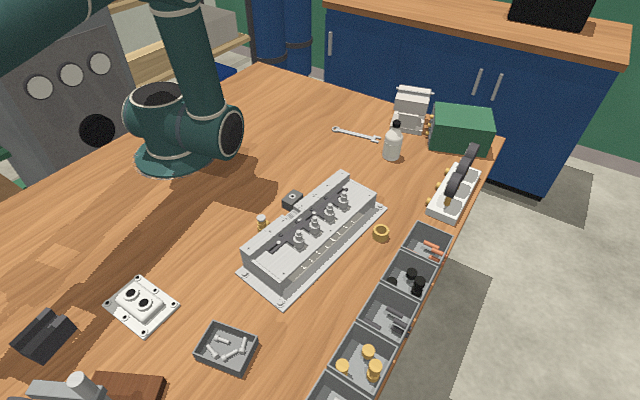

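View pics/top0.png

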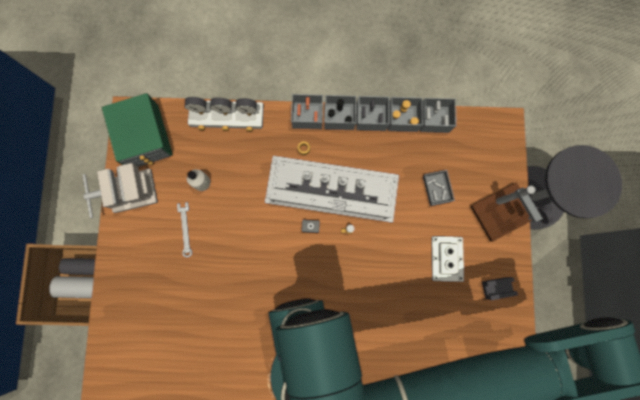

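View pics/wrist0.png

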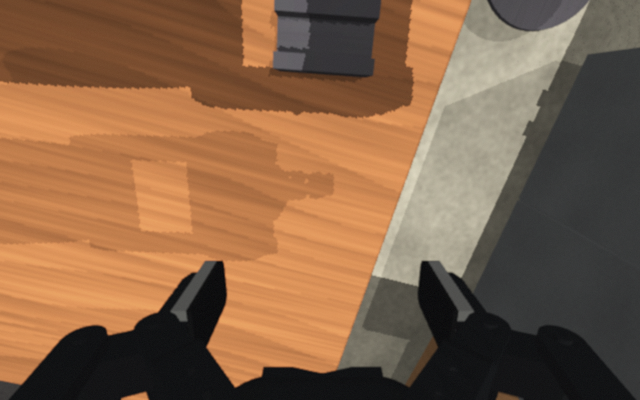

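The top view shows the stand at about (332,188), tilted slightly. The fitting is at (349,229) and the bumper at (311,226). I'll zoom in on the stand.

```bash
python3 - <<'E'
from h import *
a=cv2.imread("pics/top0.png")[145:245,250:410];cv2.imwrite("pics/t1.png",cv2.resize(a,None,fx=5,fy=5,interpolation=cv2.INTER_CUBIC))
a=cv2.imread("pics/scene0.png")[160:315,225:395];cv2.imwrite("pics/s1.png",cv2.resize(a,None,fx=3.8,fy=3.8,interpolation=cv2.INTER_CUBIC))
E
```

```text
(no output)
```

View pics/t1.png

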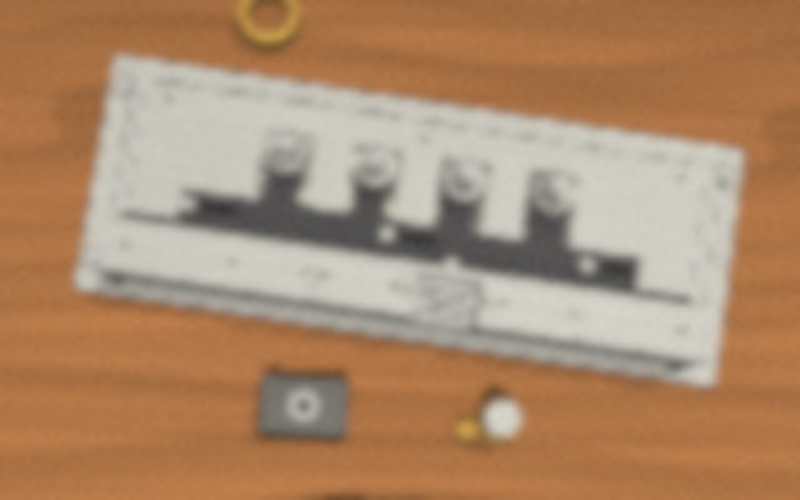

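View pics/s1.png

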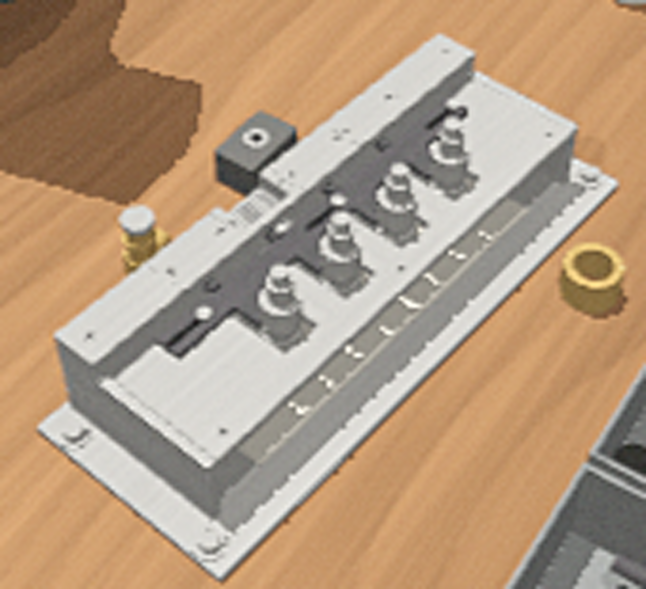

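```bash
python3 - <<'E'
from h import *
m=eyes.camera_model("top")
f=lambda u,v,z:onz(m,250+(u+.5)/5-.5,145+(v+.5)/5-.5,z)
fl,fr,bl,br=[f(*p,.008) for p in((76,290),(717,385),(118,53),(746,149))]
print(fl,fr,bl,br,np.linalg.norm(fl-fr),np.linalg.norm(fl-bl),np.linalg.norm(br-fr),np.linalg.norm(br-bl))
ly=(fl-fr)+(bl-br);ly/=np.linalg.norm(ly);lx=np.array([ly[1],-ly[0],0])
c=(fl+fr+bl+br)/4; o=c+lx*.010;o[2]=0
print("yaw",np.degrees(np.arctan2(-ly[0],ly[1])),"o",o)
S=lambda x,y,z:o+lx*x+ly*y+[0,0,z]
n=f(447,300,.085);print("notch",n,(n-o)@lx,(n-o)@ly)
# rail: long edges
for p in((125,213),(690,297),(100,270),(690,360)):
  q=f(*p,.085);print("rail",p,q,(q-o)@lx,(q-o)@ly)
for p in((285,150),(376,167),(466,182),(553,193)):
  q=f(*p,.122);print("spool",q,(q-o)@lx,(q-o)@ly)
for nm,p,z in(("bump",(303,405),.035),("fit",(502,417),.058),("ring",(268,18),.03)):
  q=f(*p,z);print(nm,q,(q-o)@lx,(q-o)@ly)
ms=eyes.camera_model("scene")
for u,v in((255,207),(58,345),(100,365),(440,35),(474,55)):
  q=onz(ms,225+(u+.5)/3.8-.5,160+(v+.5)/3.8-.5,.085);print("scene",q,(q-o)@lx,(q-o)@ly)
E
```

```text
[0.5686 0.178  0.008 ] [ 0.5142 -0.2688  0.008 ] [0.7391 0.1559 0.008 ] [ 0.6821 -0.2895  0.008 ] 0.4500927292040033 0.17185765635624173 0.16913425905270713 0.4490166085803459
yaw -7.113074702062007 o [ 0.6359 -0.0573  0.    ]
notch [ 0.5573 -0.0761  0.085 ] -0.07566613207419358 -0.02829837932937551
rail (125, 213) [0.6098 0.1387 0.085 ] -0.050191724302094794 0.1913391492585454
rail (690, 297) [ 0.5638 -0.2368  0.085 ] -0.049402337989562624 -0.18700045311234387
rail (100, 270) [0.5711 0.1536 0.085 ] -0.09047107748828181 0.20134188345684287
rail (690, 360) [ 0.5218 -0.2368  0.085 ] -0.09101633977146295 -0.19222700055733324
spool [0.6475 0.0331 0.122 ] 0.0002417785214172408 0.0911731085903951
spool [ 0.6379 -0.0263  0.122 ] -0.0019374391904467335 0.031076207803090942
spool [ 0.6296 -0.0849  0.122 ] -0.002902661687909947 -0.028099729070429128
spool [ 0.6239 -0.1414  0.122 ] -0.001544592963739416 -0.08492088790076177
bump [0.49   0.0175 0.035 ] -0.15403030686690244 0.056210751569708374
fit [ 0.4834 -0.1158  0.058 ] -0.14413925873042727 -0.07686135619015225
ring [0.7615 0.0498 0.03  ] 0.11131668407197558 0.12187968133876753
scene [ 0.5659 -0.0819  0.085 ] -0.06642660263381314 -0.033024662026422444
scene [ 0.5327 -0.2478  0.085 ] -0.07885981897104441 -0.20179281352413653
scene [ 0.5649 -0.2453  0.085 ] -0.04719564545238413 -0.19531936273531272
scene [0.578 0.151 0.085] -0.08325807037876709 0.19960121738503178
scene [0.6124 0.1446 0.085 ] -0.048334258414922546 0.19745348972081314
```

```bash
python3 - <<'E'
from h import *
from scipy.spatial.transform import Rotation as Ro
s=get_state();R=Ro.from_rotvec(s["eef_rot"]);print(R.as_matrix())
m=eyes.camera_model("wrist");c=-np.array(m["R"]).T@np.array(m["t"]);print("cam in tool",R.inv().apply(c-s["tcp_pos"]), "fwd",R.inv().apply(m["R"][2]))
yaw=np.radians(-7.11);lx=np.array([np.cos(yaw),np.sin(yaw),0]);ly=np.array([-np.sin(yaw),np.cos(yaw),0]);o=np.array([.6359,-.0573,0])
for sg in(1,-1):
  x=np.array([0,0,-1]);y=sg*ly;T=Ro.from_matrix(np.c_[x,y,np.cross(x,y)]);print(sg,(T*R.inv()).as_rotvec(degrees=True))
g=o-lx*.069-ly*.188;g[2]=.23;print(g,g-s["tcp_pos"])
E
```

```text
[[-0.0002  0.2655 -0.9641]
 [ 0.0009 -0.9641 -0.2655]
 [-1.     -0.0009 -0.    ]]
cam in tool [-0.142  -0.0012 -0.0785] fwd [ 0.9507 -0.0004  0.3102]
1 [  0.0043  -0.0716 157.4911]
-1 [ -0.0514  -0.0031 -22.5089]
[ 0.5442 -0.2353  0.23  ] [ 0.365   0.4153 -0.0007]
```

Call:
{"name": "step_arm", "arguments": {
  "moves": [0, 0, -1.41, 0.0235, 0.0314, 0, 0, 0, 0, -1.41, 0.0235, 0.0314, 0, 0, 0, 0, -1.41, 0.0235, 0.0314, 0, 0, 0, 0, -1.41, 0.0235, 0.0314, 0, 0, 0, 0, -1.41, 0.0235, 0.0314, 0, 0, 0, 0, -1.41, 0.0235, 0.0314, 0, 0, 0, 0, -1.41, 0.0235, 0.0314, 0, 0, 0, 0, -1.41, 0.0235, 0.0314, 0, 0]
}}

```text
time_s: 0.82
tcp_pos: [0.3679, -0.3978, 0.2312]
eef_rot: [2.186, 0.077, -2.186]
force: [0.5, -0.7, 1.2]
finger_gap: -0.0001
```

Call:
{"name": "step_arm", "arguments": {
  "moves": [0, 0, -1.41, 0.0235, 0.0314, 0, 0, 0, 0, -1.41, 0.0235, 0.0314, 0, 0, 0, 0, -1.41, 0.0235, 0.0314, 0, 0, 0, 0, -1.41, 0.0235, 0.0314, 0, 0, 0, 0, -1.41, 0.0235, 0.0314, 0, 0, 0, 0, -1.41, 0.0235, 0.0314, 0, 0, 0, 0, -1.41, 0.0235, 0.0314, 0, 0, 0, 0, -1.41, 0.0235, 0.0314, 0, 0, 0, 0, 0, 0, 0, 0, 0, 0, 0, 0, 0, 0, 0, 0]
}}

```text
time_s: 1.65
tcp_pos: [0.5559, -0.1467, 0.2307]
eef_rot: [-2.157, 0.131, 2.159]
force: [-0.6, 0.2, 0.4]
finger_gap: -0.0001
```

```bash
python3 - <<'E'
from h import *
s=get_state();print(s["time_s"],s["tcp_pos"],s["force"],s["finger_gap"],s["qd"])
import pickle
m=eyes.camera_model("wrist");pickle.dump(m,open("w1.pkl","wb"));cv2.imwrite("pics/w1.png",eyes.read_camera("wrist"));print(-np.array(m["R"]).T@np.array(m["t"]))
E
```

```text
1.65 [ 0.5559 -0.1467  0.2307] [-0.6421  0.2482  0.4499] -7.877885217480987e-05 [-0.0486 -0.0184  0.0132 -0.009   0.0048 -0.0249]
[ 0.6336 -0.1555  0.3727]
```

View pics/w1.png

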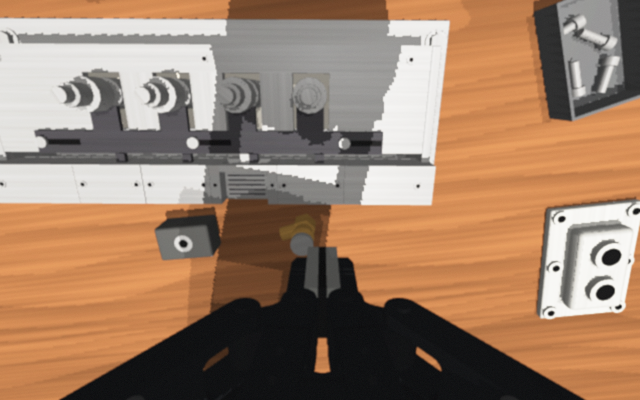

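The wrist view shows the rail band at rows ~166-204, with the ribbed pad at about (247,185). The right rail end is at u≈434.

```bash
python3 - <<'E'
from h import *
a=cv2.imread("pics/w1.png")[145:215,180:445];cv2.imwrite("pics/w1c.png",cv2.resize(a,None,fx=3,fy=6,interpolation=cv2.INTER_CUBIC))
E
```

```text
(no output)
```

View pics/w1c.png

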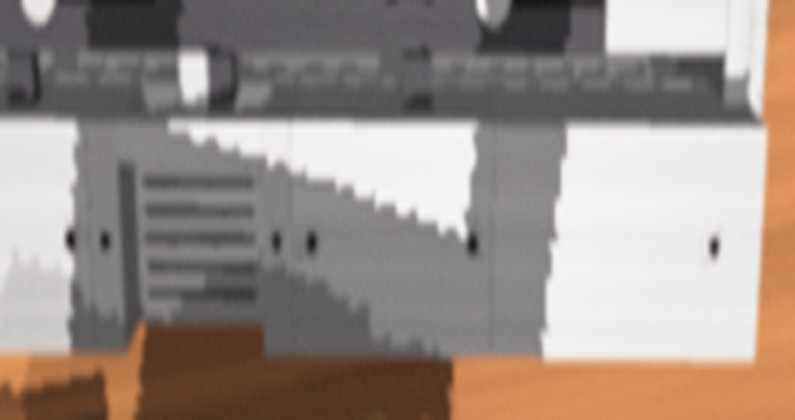

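```bash
python3 - <<'E'
from h import *
import pickle
m=pickle.load(open("w1.pkl","rb"))
yaw=np.radians(-7.11);lx=np.array([np.cos(yaw),np.sin(yaw),0]);ly=np.array([-np.sin(yaw),np.cos(yaw),0]);o=np.array([.6359,-.0573,0])
f=lambda u,v,z:onz(m,180+(u+.5)/3-.5,145+(v+.5)/6-.5,z)
for n,p,z in(("backR",(765,124),.085),("frontR",(754,361),.085),("frontL",(5,353),.085),("backL",(5,118),.085),("seam-60",(289,240),.085),("seam-120",(491,240),.085),("notchR edge",(264,300),.085),("notchL edge",(119,240),.085),("padL",(146,180),.073),("padR",(254,180),.073),("padfront",(200,322),.073),("notchback",(200,160),.085)):
  q=f(*p,z);print(n,q,(q-o)@lx,(q-o)@ly)
E
```

```text
backR [ 0.5582 -0.2459  0.085 ] -0.053765743602777825 -0.19675400066657597
frontR [ 0.5217 -0.2419  0.085 ] -0.09047332774345121 -0.19734833767177704
frontL [ 0.5506 -0.0163  0.085 ] -0.08970610043849432 0.03009918889687138
backL [ 0.5861 -0.0255  0.085 ] -0.05337253271278173 0.025426463593848453
seam-60 [ 0.5577 -0.1048  0.085 ] -0.07169973035326004 -0.0568221210313988
seam-120 [ 0.5504 -0.1646  0.085 ] -0.07156333073534353 -0.11701035797487587
notchR edge [ 0.5494 -0.0958  0.085 ] -0.081091834807014 -0.048920407593401154
notchL edge [ 0.5639 -0.0545  0.085 ] -0.07181453161910643 -0.006164458673369541
padL [ 0.5694 -0.0606  0.073 ] -0.06562457828851283 -0.01154073548119151
padR [ 0.5653 -0.0936  0.073 ] -0.06554955890734197 -0.04474474835879406
padfront [ 0.5447 -0.0727  0.073 ] -0.08856295198923066 -0.0265781973141833
notchback [ 0.573  -0.0808  0.085 ] -0.05953727351143048 -0.031134224351080684
```

Call:
{"name": "step_arm", "arguments": {
  "moves": [0, 0, 0, -0.0034, -0.0167, 0, 0, 0, 0, 0, -0.0034, -0.0167, 0, 0, 0, 0, 0, -0.0034, -0.0167, 0, 0, 0, 0, 0, -0.0034, -0.0167, 0, 0, 0, 0, 0, -0.0034, -0.0167, -0.01, 0, 0, 0, 0, 0, 0, -0.03, 0, 0, 0, 0, 0, 0, -0.03, 0, 0, 0, 0, 0, 0, -0.03, 0, 0, 0, 0, 0, 0, -0.02, 0, 0, 0, 0, 0, 0, -0.01, 0]
}}

```text
time_s: 2.53
tcp_pos: [0.5363, -0.2325, 0.0982]
eef_rot: [-2.152, 0.135, 2.159]
force: [-0.3, -0.1, 0.8]
finger_gap: -0.0002
```

Call:
{"name": "step_arm", "arguments": {
  "moves": [0, 0, 0, 0, 0, 0, 0, 0, 0, 0, 0, 0, 0, 0, 0, 0, 0, 0, 0, 0, 0]
}}

```text
time_s: 2.78
tcp_pos: [0.5387, -0.2325, 0.1032]
eef_rot: [-2.159, 0.136, 2.155]
force: [-0.2, -1.0, 0.3]
finger_gap: 0.0001
```

```bash
python3 - <<'E'
from h import *
from scipy.spatial.transform import Rotation as Ro
s=get_state();print(s["time_s"],s["tcp_pos"],s["force"]);print(Ro.from_rotvec(s["eef_rot"]).as_matrix())
cv2.imwrite("pics/w2.png",eyes.read_camera("wrist"))
a=eyes.read_camera("scene")[140:320,200:420];cv2.imwrite("pics/s2.png",cv2.resize(a,None,fx=3,fy=3,interpolation=cv2.INTER_CUBIC))
E
```

```text
2.7833 [ 0.5387 -0.2325  0.1032] [-0.2187 -0.9965  0.2717]
[[ 0.002  -0.1251 -0.9921]
 [-0.001  -0.9921  0.1251]
 [-1.      0.0008 -0.0021]]
```

View pics/w2.png

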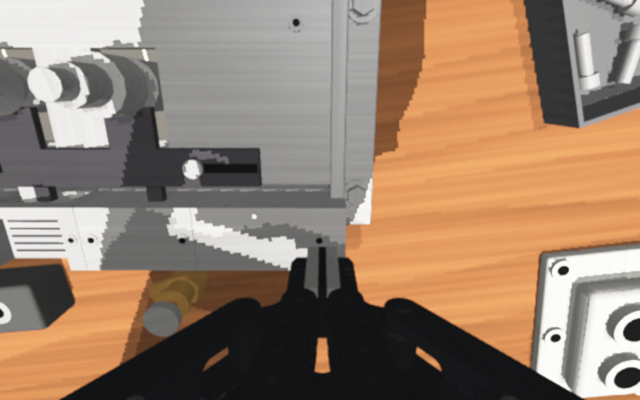

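View pics/s2.png

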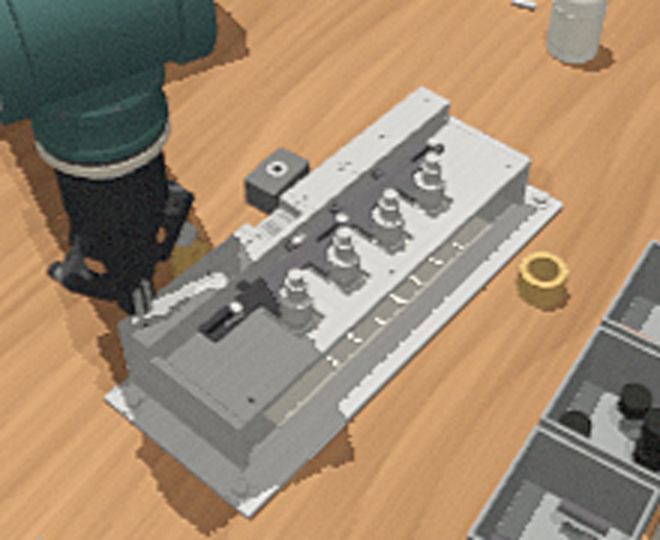

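The fingertip hangs over the rail's right end, 18 mm above it. The wrist picture shows the tip at (322,262), inside the rail end at u≈345. Next I lower it.

Call:
{"name": "step_arm", "arguments": {
  "moves": [0, 0, 0, 0, 0, -0.005, 0, 0, 0, 0, 0, 0, -0.005, 0, 0, 0, 0, 0, 0, -0.003, 0, 0, 0, 0, 0, 0, -0.002, 0, 0, 0, 0, 0, 0, 0, 0]
}}

```text
time_s: 3.3
tcp_pos: [0.538, -0.2317, 0.0856]
eef_rot: [-2.156, 0.134, 2.158]
force: [0.1, -0.4, 0.7]
finger_gap: 0.0001
```

Call:
{"name": "step_arm", "arguments": {
  "moves": [0, 0, 0, 0, 0, -0.001, 0, 0, 0, 0, 0, 0, -0.001, 0, 0, 0, 0, 0, 0, 0, 0]
}}

```text
time_s: 3.55
tcp_pos: [0.5384, -0.2319, 0.085]
eef_rot: [-2.157, 0.135, 2.157]
force: [-4.0, 1.6, 6.7]
finger_gap: 0.0002
```

Call:
{"name": "step_arm", "arguments": {
  "moves": [0, 0, 0, 0.0004, 0.003, -0.0003, 0, 0, 0, 0, 0.0006, 0.005, 0, 0, 0, 0, 0, 0.0006, 0.005, 0, 0, 0, 0, 0, 0.0006, 0.005, 0, 0]
}}

```text
time_s: 3.88
tcp_pos: [0.541, -0.2144, 0.0851]
eef_rot: [-2.159, 0.137, 2.156]
force: [-0.1, -3.3, 5.9]
finger_gap: -0.0002
```

Call:
{"name": "step_arm", "arguments": {
  "moves": [0, 0, 0, 0.0006, 0.005, 0, 0, 0, 0, 0, 0.0006, 0.005, 0, 0, 0, 0, 0, 0.0006, 0.005, 0, 0, 0, 0, 0, 0.0007, 0.005, 0, 0, 0, 0, 0, 0.0006, 0.005, 0, 0]
}}

```text
time_s: 4.3
tcp_pos: [0.5441, -0.1893, 0.0851]
eef_rot: [-2.159, 0.137, 2.156]
force: [0.8, -3.8, 6.0]
finger_gap: -0.0
```

Call:
{"name": "step_arm", "arguments": {
  "moves": [0, 0, 0, 0.0006, 0.005, 0, 0, 0, 0, 0, 0.0006, 0.005, 0, 0, 0, 0, 0, 0.0006, 0.005, 0, 0, 0, 0, 0, 0.0007, 0.005, 0, 0, 0, 0, 0, 0.0006, 0.005, 0, 0]
}}

```text
time_s: 4.72
tcp_pos: [0.5472, -0.1642, 0.085]
eef_rot: [-2.159, 0.136, 2.156]
force: [0.4, -3.6, 6.2]
finger_gap: 0.0
```

Call:
{"name": "step_arm", "arguments": {
  "moves": [0, 0, 0, 0.0006, 0.005, 0, 0, 0, 0, 0, 0.0006, 0.005, 0, 0, 0, 0, 0, 0.0006, 0.005, 0, 0, 0, 0, 0, 0.0007, 0.005, 0, 0, 0, 0, 0, 0.0006, 0.005, 0, 0]
}}

```text
time_s: 5.13
tcp_pos: [0.5503, -0.1392, 0.085]
eef_rot: [-2.159, 0.136, 2.156]
force: [-0.9, -3.9, 6.0]
finger_gap: 0.0005
```

Call:
{"name": "step_arm", "arguments": {
  "moves": [0, 0, 0, 0.0006, 0.005, 0, 0, 0, 0, 0, 0.0006, 0.005, 0, 0, 0, 0, 0, 0.0006, 0.005, 0, 0, 0, 0, 0, 0.0007, 0.005, 0, 0, 0, 0, 0, 0.0006, 0.005, 0, 0]
}}

```text
time_s: 5.55
tcp_pos: [0.5534, -0.1142, 0.085]
eef_rot: [-2.159, 0.136, 2.156]
force: [0.3, -3.8, 6.0]
finger_gap: 0.0002
```

Call:
{"name": "step_arm", "arguments": {
  "moves": [0, 0, 0, 0.0006, 0.005, 0, 0, 0, 0, 0, 0.0006, 0.005, 0, 0, 0, 0, 0, 0.0006, 0.005, 0, 0, 0, 0, 0, 0.0007, 0.005, 0, 0]
}}

```text
time_s: 5.88
tcp_pos: [0.5559, -0.0942, 0.085]
eef_rot: [-2.159, 0.136, 2.156]
force: [-0.5, -3.9, 4.8]
finger_gap: -0.0002
```

Call:
{"name": "step_arm", "arguments": {
  "moves": [0, 0, 0, 0.0005, 0.004, 0, 0, 0, 0, 0, 0.0005, 0.004, 0, 0]
}}

```text
time_s: 6.05
tcp_pos: [0.5565, -0.0857, 0.0843]
eef_rot: [-2.157, 0.135, 2.156]
force: [-0.3, 0.1, 0.1]
finger_gap: -0.0002
```

Call:
{"name": "step_arm", "arguments": {
  "moves": [0, 0, 0, 0.0005, 0.004, 0, 0]
}}

```text
time_s: 6.13
tcp_pos: [0.5568, -0.0815, 0.0839]
eef_rot: [-2.157, 0.135, 2.157]
force: [-0.5, 0.5, -0.0]
finger_gap: -0.0
```

Call:
{"name": "step_arm", "arguments": {
  "moves": [0, 0, 0, 0.0004, 0.003, 0, 0]
}}

```text
time_s: 6.22
tcp_pos: [0.5572, -0.0784, 0.0838]
eef_rot: [-2.156, 0.134, 2.157]
force: [-0.3, -0.1, -0.7]
finger_gap: -0.0002
```

The fingertip has dropped into the notch: the force fell from 6 N to 0 and z is about 1 mm lower. I'll centre it and check by eye.

Call:
{"name": "step_arm", "arguments": {
  "moves": [0, 0, 0, 0.0003, 0.0025, 0, 0, 0, 0, 0, 0, 0, -0.003, 0, 0, 0, 0, 0, 0, 0, 0]
}}

```text
time_s: 6.47
tcp_pos: [0.5573, -0.0762, 0.0803]
eef_rot: [-2.156, 0.135, 2.158]
force: [-0.6, -0.1, -0.3]
finger_gap: 0.0
```

```bash
python3 - <<'E'
from h import *
a=eyes.read_camera("wrist");cv2.imwrite("pics/w3.png",a)
a=a[170:320,210:430];cv2.imwrite("pics/w3c.png",cv2.resize(a,None,fx=3.5,fy=3.5,interpolation=cv2.INTER_CUBIC))
E
```

```text
(no output)
```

View pics/w3c.png

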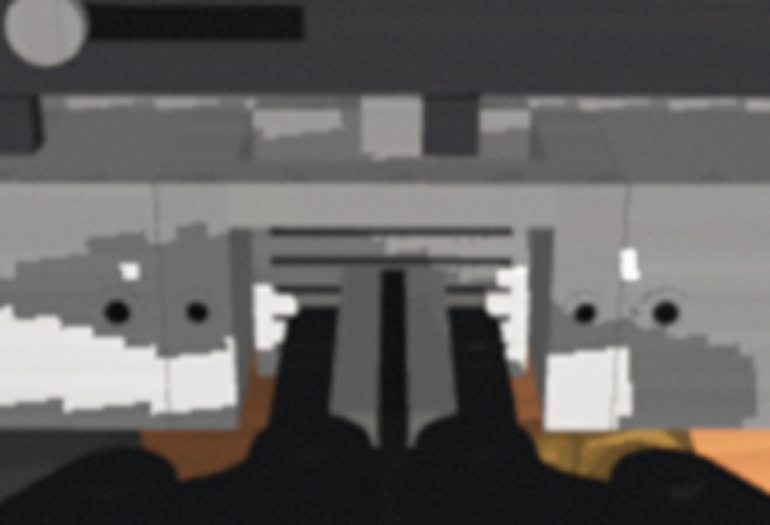

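Centred in the notch, with about equal gaps on both sides (tip columns 280-510 between walls at 240 and 540). Next I press the catch.

Call:
{"name": "step_arm", "arguments": {
  "moves": [0, 0, 0, 0, 0, -0.003, 0, 0, 0, 0, 0, 0, -0.002, 0, 0, 0, 0, 0, 0, -0.002, 0, 0, 0, 0, 0, 0, -0.001, 0, 0, 0, 0, 0, 0, 0, 0]
}}

```text
time_s: 6.93
tcp_pos: [0.5575, -0.0765, 0.0729]
eef_rot: [-2.157, 0.135, 2.157]
force: [-0.9, -0.2, 1.2]
finger_gap: 0.0004
```

Call:
{"name": "step_arm", "arguments": {
  "moves": [0, 0, 0, 0, 0, -0.001, 0, 0, 0, 0, 0, 0, -0.001, 0, 0, 0, 0, 0, 0, -0.001, 0, 0, 0, 0, 0, 0, 0, 0]
}}

```text
time_s: 7.27
tcp_pos: [0.5576, -0.0765, 0.0703]
eef_rot: [-2.157, 0.135, 2.157]
force: [-3.2, -0.2, 5.0]
finger_gap: 0.0
```

Call:
{"name": "step_arm", "arguments": {
  "moves": [0, 0, 0, 0, 0, -0.001, 0, 0, 0, 0, 0, 0, -0.001, 0, 0, 0, 0, 0, 0, -0.001, 0, 0, 0, 0, 0, 0, 0, 0]
}}

```text
time_s: 7.6
tcp_pos: [0.5576, -0.0765, 0.0673]
eef_rot: [-2.157, 0.135, 2.157]
force: [-2.7, 0.0, 3.9]
finger_gap: 0.0003
```

Call:
{"name": "step_arm", "arguments": {
  "moves": [0, 0, 0, 0, 0, -0.001, 0, 0, 0, 0, 0, 0, -0.0005, 0, 0, 0, 0, 0, 0, 0, 0, 0, 0, 0, 0, 0, 0, 0, 0, 0, 0, 0, 0, 0, 0, 0, 0, 0, 0, 0, 0, 0]
}}

```text
time_s: 8.1
tcp_pos: [0.5576, -0.0765, 0.066]
eef_rot: [-2.157, 0.135, 2.157]
force: [-4.1, -1.0, 6.4]
finger_gap: -0.0
```

```bash
python3 - <<'E'
from h import *
a=eyes.read_camera("wrist");cv2.imwrite("pics/w4.png",a)
s=eyes.read_camera("scene")[160:315,225:395];cv2.imwrite("pics/s4.png",cv2.resize(s,None,fx=3.8,fy=3.8,interpolation=cv2.INTER_CUBIC))
E
```

```text
(no output)
```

View pics/w4.png

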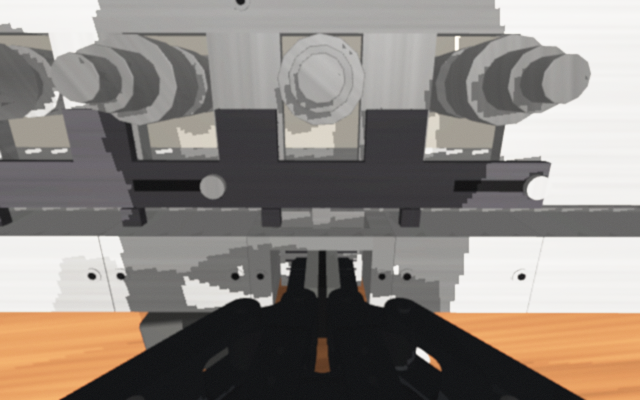

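View pics/w3.png

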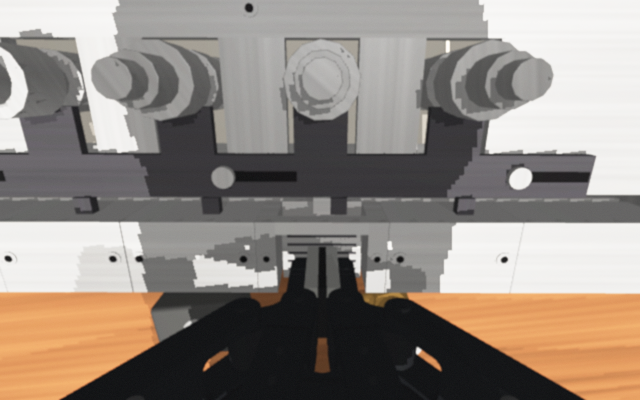

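View pics/s4.png

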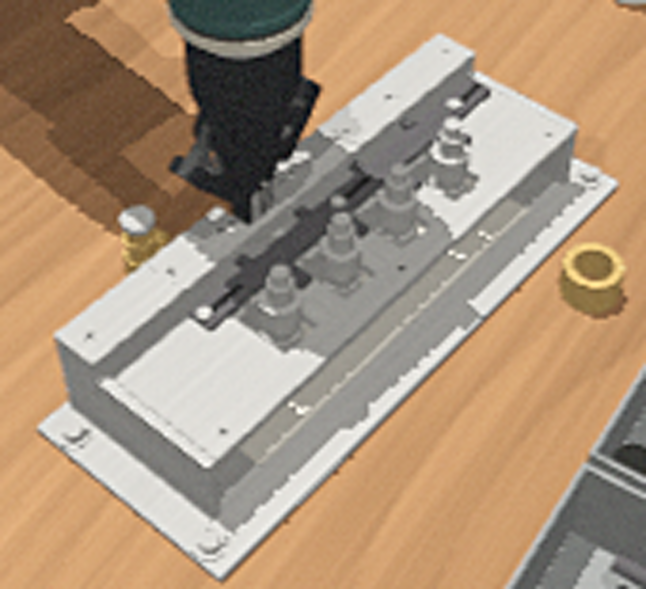

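The keeper has slid across: the pins are now at the slots' right ends (212,187 and 538,187) and the tongues are clear of the spools. I'll withdraw straight up.

Call:
{"name": "step_arm", "arguments": {
  "moves": [0, 0, 0, 0, 0, 0.003, 0, 0, 0, 0, 0, 0, 0.005, 0, 0, 0, 0, 0, 0, 0.008, 0, 0, 0, 0, 0, 0, 0.01, 0, 0, 0, 0, 0, 0, 0.02, 0, 0, 0, 0, 0, 0, 0.02, 0, 0, 0, 0, 0, 0, 0.03, 0, 0, 0, 0, 0, 0, 0.03, 0, 0, 0, 0, 0, 0, 0.03, 0, 0, 0, 0, 0, 0, 0.02, 0]
}}

```text
time_s: 9.03
tcp_pos: [0.5577, -0.0763, 0.2456]
eef_rot: [-2.16, 0.135, 2.154]
force: [0.8, -0.2, 0.3]
finger_gap: 0.0001
```

Call:
{"name": "step_arm", "arguments": {
  "moves": [0, 0, 0, -0.02, -0.01, 0, 0, 0, 0, 0, -0.03, -0.02, 0, 0, 0, 0, 0, -0.03, -0.02, 0, 0, 0, 0, 0, -0.03, -0.02, 0, 0, 0, 0, 0, -0.02, -0.01, 0, 0, 0, 0, 0, 0, 0, 0, 0, 0, 0, 0, 0, 0, 0, 0, 0, 0, 0, 0, 0, 0, 0]
}}

```text
time_s: 9.7
tcp_pos: [0.4279, -0.1562, 0.2421]
eef_rot: [-2.158, 0.135, 2.156]
force: [0.0, 0.5, 0.4]
finger_gap: 0.0001
```

```bash
python3 - <<'E'
from h import *
s=get_state();print(s["time_s"],s["tcp_pos"],s["force"],s["qd"])
b=eyes.read_camera("wrist");t=eyes.read_camera("top");c=eyes.read_camera("scene")
cv2.imwrite("pics/w5.png",b)
cr=t[145:245,250:410];s=c[160:315,225:395]
cv2.imwrite("pics/t5.png",cv2.resize(cr,None,fx=5,fy=5,interpolation=cv2.INTER_CUBIC));cv2.imwrite("pics/s5.png",cv2.resize(s,None,fx=3.8,fy=3.8,interpolation=cv2.INTER_CUBIC))
E
```

```text
9.7 [ 0.4279 -0.1562  0.2421] [0.0043 0.5241 0.437 ] [ 0.0128  0.0175 -0.0016 -0.0015 -0.0011 -0.0016]
```

View pics/t5.png

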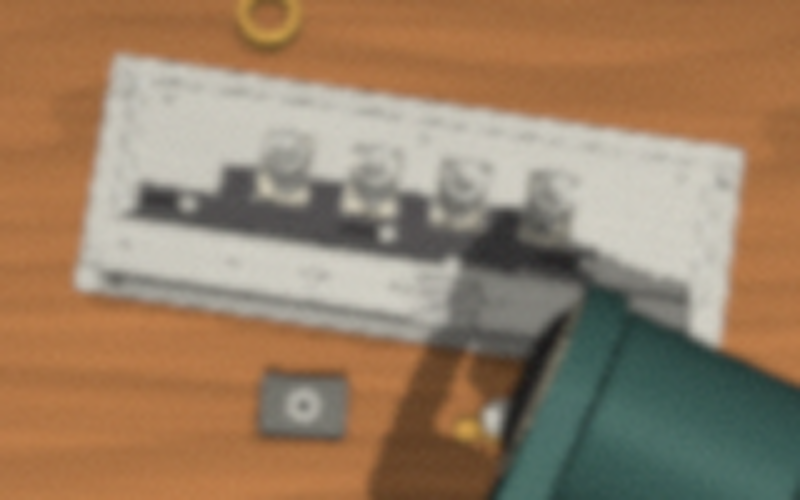

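View pics/s5.png

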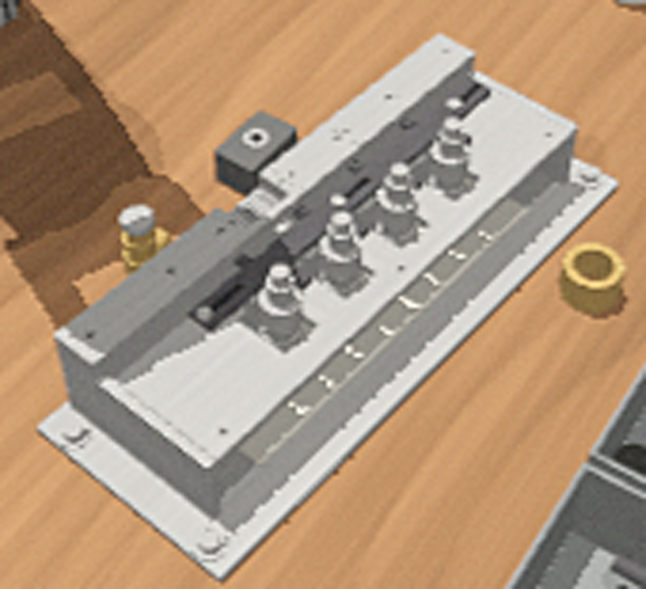

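View pics/w5.png

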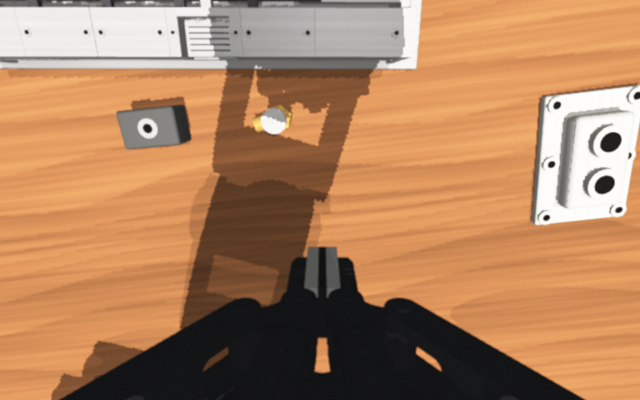

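The keeper is open. All four spools stand where they were, and the fitting, bumper and bush haven't moved. The hand is clear and at rest, so I'm handing in.

```bash
python3 -c "
from workcell import ticket
print(ticket.job_done())"
```

```text
the job is handed in; nothing more can be done
None
```

The valve spool stand is unlocked and handed in, at about 9.9 s on the robot's clock; no verdict is reported.

- **Finding the notch:** I set the closed fingertips on the rail near its right (-y) end and slid them along the top edge at about 6 N without lifting. At the piece centred at y = -30 the force dropped to 0 and the tip sank about 1 mm.
- **Pressing the catch:** I centred the tip in the notch, checked it in the wrist image, and pressed the catch down about 7 mm. The highest vertical force I read was about 6.7 N, when the tip first touched the rail. I then took the hand straight up and away.
- **Last checks:** The pictures show the keeper slid fully across, with its pins at the opposite ends of their slots and its tongues clear of the spools. All four spools stand in their slots, and the bumper, fitting, bush and cover look undisturbed. I did not zoom in again on the wrench, oil bottle or tray, but the arm never went near them. The arm is at rest with about 0 N on the tool.
- **Disagreement:** My stand origin from the top view was about 5–7 mm off along the stand's x, judging by the spool and rail positions. I used the rail as measured by the wrist camera instead. No other check failed.

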